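Lock the cutter away under the lift-and-slide hatch

ROBOT

A 6-joint arm with a two-finger parallel gripper is mounted at the origin on the work surface. World frame = base frame: x ahead of the robot, y to its left, z up, the work surface at z = 0. Lengths are in m, angles in rad, forces in N, time in s.
With the tool pointing down it reaches from about 0.25 to 0.8 m from the base axis. Payload 3.9 kg.
Tool frame: the origin (TCP) lies between the finger pads; the fingertips stand 14 mm ahead of it and the grasp point (between the pads) lies 5 mm behind it (r.tips_ahead is the distance from the TCP to the fingertips, in m); y points along the fingers, z is the direction in which the jaws open and shut, and the axes are right-handed (so a half turn about y gives the same grasp; the last joint's range is limited). The gripper opens to 85 mm and grips with 20 to 120 N. Pads are 22 mm wide; open, the fingers measure 114 mm over their backs; the gripper's body (76 mm by 85 mm) begins 54 mm behind the grasp point. The pads swing forward as they close: fully open they stand 13 mm farther back than shut.
Start: joints at [-1.19, 0.26, -0.138, 1.173, 0, 1.571], TCP at [0.195, -0.487, 0.245] pointing down, gripper open.
Joint ranges: [-2.78, 2.78], [-0.83, 1.72], [-1.28, 1.37], [-1.9, 2.12], [-1.57, 1.48], [-3.14, 3.14]. Speed limits (rad/s): [2.57, 2.57, 3.14, 3.14, 3.14, 3.14].

INTERFACE

Orientations are given as a unit quaternion [x, y, z, w].
In Python, from cell import r, claw, optics, finder, monitor gives the robot as it stands. Calls block until the motion is done:
- r.goto(position, orientation): joint-space move of the TCP to a pose.
- r.move_l(position, orientation=None, max_speed=0.15): straight line of the TCP; orientation=None keeps the orientation; max_speed is the mean speed in m/s.
- r.goto_joints(angles): joint-space move.
- claw.set_gripper(opening, force=None): finger opening in m; force is the grip in N (None keeps the last); returns when the fingers have stopped.
- r.pause(seconds).
- r.ik(position, orientation): joint angles nearest the present ones, or None.
- optics.capture(name): name is "scene" or "top"; returns a dict with "image" (400x640x3 uint8, red, green, blue), "depth" (400x640 float32, m along the optical axis (not along the pixel's ray), 0 where there is no reading), "K" (3x3 intrinsics, pixels), "world_from_camera" (4x4, takes a point from camera to world coordinates). Camera axes: x right, y up, looking along -z (the intrinsics and any distortion apply to the point x, -y, -z); pixel columns grow to the right and rows downward; lengths in m; the calibration is good to about 2 mm. A picture is of the moment at which its call begins.
A pose or a line that the arm cannot do raises r.IKError and nothing moves.
- r.job_done(): hands the job in, once; it reports no verdict.
Trained networks look in a picture, given as the dict that the camera call returned (one of the last four; its "shot" number tells which), for a name from the list of things; names that differ only in an ending like _2 or _b are one class to them, and where a whole thing is asked for, a point or a joint stands for the part that bears it (a point fixed in the world has none). Each returns a list of dicts, best first, with "conf" (0 to 1); they miss things now and then, are a little off and sometimes report something else, mostly with a low value. They report only what shows in the picture. A call takes as long as a camera call. They do not tell look-alikes from the thing itself.
- finder.search_frame(label, picture): "xyz" ([x, y, z] in m, in world coordinates, good to about 4 mm: the middle of the surface that is visible of it).
- finder.trace(label, picture): "region" (400x640 bool, what is visible of it).
Readings, each from a call of its own:
- monitor.get_time_s(): time.
- monitor.get_joint_pos(): joint angles.
- monitor.get_joint_vel(): joint speeds.
- monitor.get_effort(): joint torques, N m.
- monitor.get_eef_pos(): TCP position.
- monitor.get_tool_rot(): TCP orientation.
- monitor.get_ft_force(): force on the tool from outside, world axes, zero at the start.
- monitor.get_ft_torque(): the same for the moment, N m.
- monitor.get_finger_gap(): finger opening in m.
Only numpy, scipy, OpenCV 4.12 (cv2) and the standard library are available. Lean on these libraries where they do the work, as an engineer would, in place of code of your own. Each camera call takes 0.05 s, during which the arm holds its last target. There are 200 camera calls.

TASK

Put the utility knife away in the knife safe on the desk: lift the hatch out of its recess, slide it along its channels until the well is fully uncovered, lay the knife down inside the well (do not drop it in), then slide the hatch back and let it settle flush in its recess again, and let go of everything. Leave the tape roll, the glue gun and the pen pot where they are.

Things in the scene. Friction and masses are not known exactly. Their poses are not given: they have to be found in the camera images.
- bed: Fixed sloping plywood bed of the knife safe, 296 mm long (y), 194 mm up the slope (x). Origin: centre of its deck, 92.5 mm above the desk. x: up the slope, away from the robot (rises 0.5 rad = 28.6 deg); y: level, to the robot's left; z: square to the deck, leaning to the robot. Right part: recess 8 mm deep, centre y -65 mm, 123 (y) by 166 mm (x), which the hatch fills flush.
- well_floor (a point): Centre of the floor of the well under the recess, at bed (0, -65, -45) mm. The well is 102 mm (bed y) by 144 mm (bed x) with walls square to the bed; its floor slopes like the bed.
- park_deck (a point): Point on the flat deck left of the recess, bed (0, 66, 0) mm: the opened hatch rests here. Deck from bed y -3.5 to a stop at 144 mm. Channels at x = +/-83 mm run the whole bed: walls with lips that reach in to |x| = 74 mm, lip underside at bed z 18 mm, top 22 mm; the hatch cannot come out of them. End walls 18 mm high at y < -126 and > 144 mm.
- light_bar (a point): Middle of the robot-side bottom edge of a fixed aluminium light bar that runs over the whole bed along bed y, on posts at the rear corners; 28 mm wide (away from the robot), 16 mm thick, underside 280 mm above the desk, this edge right above the bed's origin line. It blocks a tool coming straight down: come in square to the bed, tilted about 29 deg, tool body leaning to the robot.
- hatch_handle (a point): Centre of the hatch's steel bar handle: bar 64 mm long (along bed x), 14 mm wide (bed y), 18 mm deep, 14 to 32 mm above the plate's top; this point is 23 mm above it. Seated it is at bed (0, -65, 23) mm, on the left deck at z 31 mm. To slide, lift it square to the bed by over 8 and under 18 mm; the well is fully uncovered from bed y 45 mm on (the stop allows 85 mm). Axes as hatch.
- hatch: Loose grey metal hatch in the channels: plate 160 mm (bed x) by 117 mm (bed y) by 8 mm, 0.28 to 0.52 kg, bar handle in the middle. Origin: centre of the plate (half thickness). Its frame is upright, not sloping: z is vertical and y lies along bed y when the plate is parallel to the bed.
- knife_center (a point): Centre (half-way up) of the loose grey utility knife, blade drawn in, lying flat on the green cutting mat (3 mm thick): 120 mm long (x, nose at +x), 34 mm wide (y), 24 mm thick (z up), 0.11 to 0.2 kg. Grip it across the 34 mm at the middle. It fits the well lengthwise up the slope, its centre then at bed z -33 mm; it may slip down against the well's wall.
- knife: The same knife: origin at the centre of its underside, axes as for knife_center.
- tape_roll: Bystander: brown tape roll lying flat on the mat, 84 mm across, 24 mm high; origin at the centre of its underside. It and the knife may have changed places.
- glue_gun: Bystander: black cordless glue gun lying on its side, about 160 by 140 mm, 36 mm high; origin under the middle of its barrel.
- pen_pot: Bystander: grey pen pot with pens, 76 mm across, 95 mm high (pens to 170 mm); origin at the centre of its underside.
There are look-alikes about, which are no part of the job. What is meant by the knife is not turquoise, and is the smaller of those in its own colour.

How it is judged:
On the way, in this order (a step that is already met when the one before it is completed fails the run):
1. the hatch is lifted out of its recess, still above it (z of hatch_handle in the frame of bed above 0.029 m and y of hatch_handle in the frame of bed below -0.045 m), for 0.1 s.
2. the hatch is slid along until the well is fully uncovered (y of hatch_handle in the frame of bed above 0.043 m), for 0.2 s.
3. the knife lies in the well, let go (z of knife_center in the frame of bed between -0.05 and -0.022 m and x of knife_center in the frame of bed between -0.072 and 0.072 m and y of knife_center in the frame of bed between -0.116 and -0.014 m and contact force between knife and the fingers below 0.05 N and linear speed of knife below 0.03 m/s), for 0.2 s.
4. the hatch is back over the well, flush in its recess (z of hatch_handle in the frame of bed below 0.0265 m and y of hatch_handle in the frame of bed between -0.071 and -0.059 m and angle between hatch's own z axis and vertical below 0.04 rad), for 0.2 s.
At the end, for the whole second after the job is handed in: The hatch is seated flush in its recess over the well (within 3.5 mm of its seated height, 6 mm along the bed and 0.04 rad), the knife lies at rest inside the well beneath it (all of step 4 and z of knife_center in the frame of bed between -0.05 and -0.022 m and x of knife_center in the frame of bed between -0.072 and 0.072 m and y of knife_center in the frame of bed between -0.116 and -0.014 m and linear speed of each of hatch, knife below 0.02 m/s); the robot touches nothing.
It fails at once if the tape roll is moved more than 25 mm (distance of tape_roll from where it was at the start of the episode above 0.025 m).
It fails at once if the glue gun is moved more than 25 mm (distance of glue_gun from where it was at the start of the episode above 0.025 m).
It fails at once if the pen pot is moved more than 25 mm (distance of pen_pot from where it was at the start of the episode above 0.025 m).
It fails at once if the knife is dropped or thrown (falls freely faster than 0.8 m/s, about 30 mm of fall) (contact force between knife and the fingers below 0.01 N and linear speed of knife above 0.8 m/s).
It also fails if it takes over 62 s, if anything falls off the work surface, if the arm or the gripper's body presses on something with over 40 N, if the wrist force passes 120 N, or if a joint passes its speed limit or range.

## Working session

There is one attempt and no reset: what is moved stays moved. The work goes in short steps, each a Python script; the robot and the scene stay as the last script left them, time stands still between calls to the robot, and variables do not carry over. Pictures are saved under pics/ and viewed, about 8 in all and at most 12, crops included, and the job is handed in when it is done.

```bash
mkdir -p pics; ls; cat > h.py <<'E'
import numpy as np, cv2
from cell import r, claw, optics, finder, monitor
def world(p,u,v,d):
    K=p["K"];T=np.array(p["world_from_camera"])
    x=(u-K[0][2])/K[0][0]*d;y=(v-K[1][2])/K[1][1]*d
    return (T@np.array([x,-y,-d,1]))[:3]
def proj(p,w):
    T=np.linalg.inv(np.array(p["world_from_camera"]));c=T@np.append(w,1);K=p["K"]
    return K[0][0]*c[0]/-c[2]+K[0][2],K[1][1]*-c[1]/-c[2]+K[1][2]
def save(p,n): cv2.imwrite("pics/"+n,p["image"][:,:,::-1])
E
python3 - <<'E'
from h import *
for n in("scene","top"):
    p=optics.capture(n);save(p,n+"0.png");print(n,p["K"],p["world_from_camera"],[k for k in p])
    for l in("bed","hatch","hatch_handle","knife","knife_center","tape_roll","glue_gun","pen_pot"):
        for f in finder.search_frame(l,p)[:4]:
            print(l,np.round(f["xyz"],3),round(f["conf"],2),np.round(proj(p,f["xyz"])))
a=cv2.imread("pics/scene0.png");b=cv2.imread("pics/top0.png");cv2.imwrite("pics/both.png",cv2.resize(np.vstack([a,b]),(480,600)))
E
```

```text
pics
scene [[511.39996799   0.         319.5075283 ]
 [  0.         511.39996799 208.96397094]
 [  0.           0.           1.        ]] [[ 0.74721297 -0.37973969  0.5454086   1.26301109]
 [ 0.66456694  0.43293497 -0.60903045 -1.02285059]
 [-0.00485342  0.81753598  0.57585707  0.97820824]
 [ 0.          0.          0.          1.        ]] ['image', 'depth', 'K', 'world_from_camera', 'shot']
bed [0.619 0.078 0.104] 0.77 [405. 207.]
hatch [0.569 0.03  0.096] 0.73 [381. 210.]
hatch [ 0.464 -0.171  0.024] 0.71 [311. 246.]
hatch_handle [0.569 0.039 0.102] 0.64 [383. 207.]
knife [ 0.48  -0.376  0.027] 0.67 [263. 284.]
knife [ 0.482 -0.598  0.03 ] 0.61 [196. 332.]
knife [ 0.247 -0.381  0.024] 0.59 [207. 249.]
knife [0.619 0.07  0.105] 0.42 [403. 208.]
knife_center [ 0.478 -0.373  0.029] 0.87 [263. 282.]
knife_center [ 0.489 -0.603  0.032] 0.87 [196. 333.]
knife_center [ 0.244 -0.381  0.027] 0.75 [206. 248.]
tape_roll [ 0.461 -0.175  0.023] 0.94 [309. 246.]
glue_gun [ 0.697 -0.299  0.03 ] 0.91 [344. 306.]
pen_pot [ 0.761 -0.121  0.075] 0.91 [407. 269.]
top [[399.05306836   0.         320.9
[... 413 characters left out ...]
.082] 0.83 [256. 186.]
hatch [ 0.473 -0.37   0.026] 0.47 [395. 215.]
hatch [ 0.757 -0.106  0.061] 0.34 [306. 122.]
hatch_handle [0.564 0.038 0.083] 0.7 [257. 186.]
knife [ 0.484 -0.593  0.032] 0.76 [469. 210.]
knife [ 0.236 -0.376  0.024] 0.72 [399. 294.]
knife [ 0.472 -0.373  0.024] 0.69 [396. 216.]
knife_center [ 0.24  -0.37   0.026] 0.87 [397. 293.]
knife_center [ 0.474 -0.372  0.025] 0.86 [395. 215.]
knife_center [ 0.48  -0.59   0.034] 0.79 [469. 212.]
knife_center [ 0.462 -0.169  0.025] 0.4 [328. 220.]
tape_roll [0.564 0.039 0.082] 0.37 [257. 186.]
glue_gun [ 0.689 -0.29   0.036] 0.97 [367. 145.]
pen_pot [ 0.758 -0.104  0.063] 0.7 [305. 121.]
pen_pot [0.579 0.146 0.117] 0.53 [217. 180.]
```

View pics/both.png

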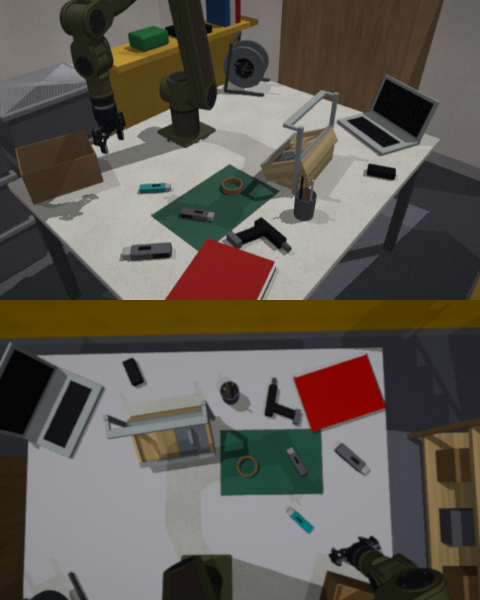

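```bash
python3 - <<'E'
import cv2,numpy as np
a=cv2.imread("pics/top0.png")[160:340,330:530]; b=cv2.imread("pics/scene0.png")[215:365,160:340]
cv2.imwrite("pics/crop.png",np.vstack([cv2.resize(a,(400,300+60),interpolation=2),cv2.resize(b,(400,240),interpolation=2)]))
E
```

```text
(no output)
```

View pics/crop.png

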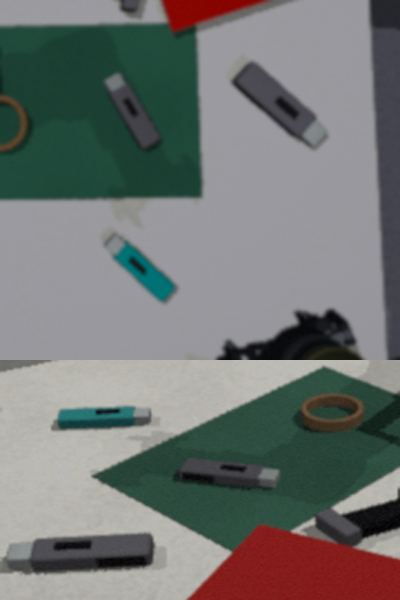

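Three knives can be seen in the top view: grey on the mat at (395,215), grey off the mat at (469,211), and turquoise at (397,293). The mat one is grey and the smaller of the two greys, and its light-coloured nose points up-left, so it's the one meant. Next I measure the bed pose and the knife from depth.

```bash
cat >> h.py <<'E'
def cloud(p,mask=None):
    d=p["depth"];m=d>0
    if mask is not None:m&=mask
    v,u=np.nonzero(m);z=d[v,u].astype(float);K=p["K"]
    P=np.stack([(u-K[0][2])/K[0][0]*z,-(v-K[1][2])/K[1][1]*z,-z,np.ones_like(z)])
    return (np.array(p["world_from_camera"])@P)[:3].T
E
python3 - <<'E'
from h import *
from scipy.optimize import least_squares
C=[]
for n in("scene","top"):
    p=optics.capture(n); c=cloud(p); C.append(c)
    # knife
    for f in finder.trace("knife_center",p):
        k=cloud(p,cv2.erode(f["region"].astype(np.uint8),np.ones((2,2)))>0)
        if len(k)<5: continue
        print(n,"knife?",np.round(f["conf"],2),np.round(np.median(k,0),3),len(k),end=" ")
        t=k[k[:,2]>np.percentile(k[:,2],90)-.008]
        print("top z",np.round(np.median(t[:,2]),4),cv2.minAreaRect((t[:,:2]*1000).astype(np.float32)))
    m=(c[:,0]>.4)&(c[:,0]<.55)&(c[:,1]<-.2)&(c[:,1]>-.3)&(c[:,2]<.02); print("mat z",np.median(c[m,2]))
    b=c[(c[:,0]>.42)&(c[:,0]<.74)&(c[:,1]>-.05)&(c[:,1]<.3)&(c[:,2]>.03)&(c[:,2]<.2)]
    best=None;rng=np.random.default_rng(0)
    for i in range(3000):
        q=b[rng.choice(len(b),3,False)];nn=np.cross(q[1]-q[0],q[2]-q[0]);nn/=np.linalg.norm(nn)+1e-12
        nn*=np.sign(nn[2])
        if abs(nn[2]-np.cos(.5))>.04 or nn[0]>0: continue
        s=(abs((b-q[0])@nn)<.003).sum()
        if best is None or s>best[0]:best=(s,nn,q[0])
    s,nn,q=best;inl=b[abs((b-q)@nn)<.003];c0=inl.mean(0);nn=np.linalg.svd(inl-c0)[2][2];nn*=np.sign(nn[2])
    print(n,"plane",s,len(b),nn,"tilt",np.arccos(nn[2]),"yaw",np.arctan2(-nn[1],-nn[0]),"c0",c0, "z=.0925 line x at y=.1:", c0[0]+(-(.0925-c0[2])*nn[2]-(.1-c0[1])*nn[1])/nn[0])
np.savez("cl.npz",a=C[0],b=C[1])
E
```

```text
scene knife? 0.8 [ 0.248 -0.384  0.022] 432 top z 0.024 ((243.02001953125, -380.14947509765625), (116.70374298095703, 38.523502349853516), 43.75969696044922)
scene knife? 0.68 [0.625 0.074 0.105] 3225 top z 0.1526 ((639.92919921875, 120.85767364501953), (33.093807220458984, 293.7746887207031), 8.053093910217285)
scene knife? 0.65 [ 0.491 -0.601  0.03 ] 1210 top z 0.0314 ((482.69964599609375, -599.6163940429688), (150.99026489257812, 44.51952362060547), 47.61775207519531)
scene knife? 0.55 [ 0.481 -0.379  0.026] 549 top z 0.0275 ((478.314697265625, -373.6431884765625), (114.3254165649414, 35.90951919555664), 32.55354690551758)
mat z 0.0041716078742979334
scene plane 809 4799 [-0.4789076  -0.06891212  0.87515635] tilt 0.5050374681795579 yaw 0.14291340852048326 c0 [0.56650997 0.11524956 0.09216548] z=.0925 line x at y=.1: 0.5693156039037459
top knife? 0.93 [ 0.239 -0.376  0.025] 367 top z 0.0253 ((240.72073364257812, -375.4135437011719), (115.17008972167969, 29.519235610961914), 46.25126647949219)
top knife? 0.81 [ 0.471 -0.373  0.028] 354 top z 0.0277 ((474.01104736328125, -370.4220886230469), (113.97879028320312, 31.230188369750977), 30.015583038330078)
top knife? 0.78 [ 0.482 -0.591  0.031] 728 top z 0.0317 ((480.10064697265625, -595.4108276367188), (152.0489501953125, 44.0687370300293), 47.40949630737305)
mat z 0.0037320776454832227
top plane 2825 6233 [-0.48069619 -0.06386983  0.87455807] tilt 0.5062726025393438 yaw 0.1320957018495806 c0 [0.55404059 0.11848082 0.0838039 ] z=.0925 line x at y=.1: 0.5723174496333737
```

```bash
cat >> h.py <<'E'
def bedR(Y,t=.5):
    c,s=np.cos(t),np.sin(t)
    return np.array([[c*np.cos(Y),c*np.sin(Y),s],[-np.sin(Y),np.cos(Y),0],[-s*np.cos(Y),-s*np.sin(Y),c]]).T
E
python3 - <<'E'
from h import *
Y=.138;R=bedR(Y)
# provisional origin: on line z=.0925, through (0.571,.1) dir ey ; handle at bed y -65
d=np.load("cl.npz")
o=np.array([.571,.1,.0925])
rows=[]
for n in "ab":
    B=(d[n]-o)@R
    m=(abs(B[:,0])<.13)&(abs(B[:,1])<.2)&(B[:,2]>-.02)&(B[:,2]<.06);B=B[m]
    # handle: points 24..38mm above deck, |x|<.05
    h=B[(B[:,2]>.024)&(B[:,2]<.036)&(abs(B[:,0])<.05)&(abs(B[:,1])<.12)]
    # keep near median
    print(n,"handle",len(h),np.percentile(h,[3,50,97],axis=0).round(4).tolist())
    dk=B[(B[:,1]>.02)&(B[:,1]<.11)&(abs(B[:,0])<.05)&(abs(B[:,2])<.01)];print("deck z",np.median(dk[:,2]),"slope",np.polyfit(dk[:,0],dk[:,2],1),np.polyfit(dk[:,1],dk[:,2],1))
    l=B[(B[:,2]>.019)&(B[:,2]<.026)&(abs(B[:,0])>.06)];
    for sgn in(1,-1):
        q=l[np.sign(l[:,0])==sgn];print("lip",sgn,len(q),np.percentile(q[:,0],[2,10,50,90,98]).round(4) if len(q) else'',np.percentile(q[:,1],[1,5,95,99]).round(4) if len(q) else '', np.polyfit(q[:,1],q[:,0],1) if len(q)>9 else'')
    img=np.full((260,400),0,np.uint8)
    img[(129-(B[:,0]*1000)).astype(int).clip(0,259),(199-(B[:,1]*1000)).astype(int).clip(0,399)]=(60+ (B[:,2]+.02)*1000*2.4).clip(0,255)
    rows.append(cv2.dilate(img,np.ones((3,3))))
    # light bar edge
    W=d[n];w=W[(W[:,2]>.27)&(W[:,2]<.31)&(W[:,0]>.5)&(W[:,0]<.68)&(W[:,1]>-.05)&(W[:,1]<.25)]
    if len(w): a=(w-o)[:,:2]@np.array([np.cos(Y),np.sin(Y)]);b_=(w-o)[:,:2]@np.array([-np.sin(Y),np.cos(Y)]);print("bar",len(w),np.percentile(a,[3,50,97]),np.percentile(b_,[1,99]),np.percentile(w[:,2],[5,50,95]),np.polyfit(b_,a,1))
cv2.imwrite("pics/hm.png",np.vstack(rows))
E
```

```text
a handle 82 [[-0.0267, -0.0688, 0.0247], [0.0055, -0.0636, 0.0308], [0.0323, -0.0514, 0.0345]]
deck z 0.0008010655647651322 slope [-0.00060477  0.00078613] [0.00040404 0.00075655]
lip 1 333 [0.0753 0.0784 0.0909 0.0989 0.1009] [-0.1531 -0.1433  0.1561  0.1671] [-0.00338757  0.08984063]
lip -1 273 [-0.0954 -0.0924 -0.0813 -0.0715 -0.0685] [-0.1355 -0.1289  0.1425  0.157 ] [-0.00361618 -0.08137542]
bar 853 [0.00352029 0.0241067  0.0758546 ] [-0.15343938  0.14298906] [0.2823706  0.29576019 0.29960437] [-0.09444804  0.02312067]
b handle 109 [[-0.025, -0.0646, 0.0265], [0.0064, -0.058, 0.0308], [0.0348, -0.0515, 0.0346]]
deck z -0.001039585138166719 slope [-0.00249027 -0.00096649] [-0.00113451 -0.00088041]
lip 1 612 [0.0819 0.0834 0.0916 0.0993 0.1007] [-0.1197 -0.1087  0.1549  0.1655] [-0.00063711  0.09137411]
lip -1 653 [-0.093  -0.091  -0.0813 -0.0715 -0.0697] [-0.1293 -0.1179  0.1498  0.1599] [ 0.00130573 -0.0812367 ]
bar 1657 [0.00324635 0.01714444 0.06387887] [-0.148704    0.14623896] [0.29161989 0.29644795 0.29987397] [-0.05190639  0.01873167]
```

View pics/hm.png

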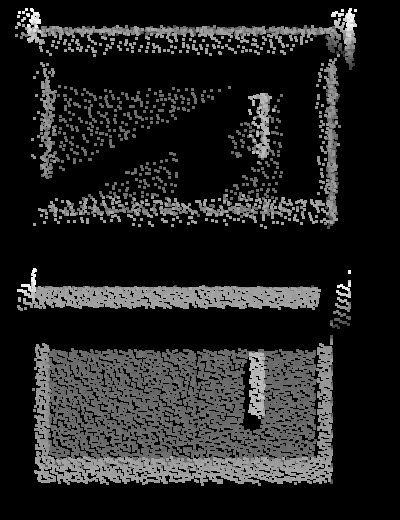

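```bash
cat >> h.py <<'E'
from scipy.spatial.transform import Rotation as Ro
Y=.138;BR=bedR(Y);BO=np.array([.571,.1,.0925])+BR@np.array([.004,.0055,0])
def bq(s=1):
    x=s*BR[:,0];y=-BR[:,2];return Ro.from_matrix(np.stack([x,y,np.cross(x,y)],1)).as_quat()
def dq(a,s=1):
    x=s*np.array([np.cos(a),np.sin(a),0]);y=np.array([0,0,-1.]);return Ro.from_matrix(np.stack([x,y,np.cross(x,y)],1)).as_quat()
def bp(x,y,z): return BO+BR@np.array([x,y,z])   # bed -> world
def tobed(w): return BR.T@(np.array(w)-BO)
E
python3 - <<'E'
from h import *
q=monitor.get_tool_rot();print(Ro.from_quat(q).as_matrix().round(2).tolist(),monitor.get_time_s(),r.tips_ahead,monitor.get_finger_gap(),monitor.get_ft_force())
print("BO",BO,"handle",bp(0,-.065,.023))
for s in(1,-1):
    print(s)
    for n,p,qq in[("pre",bp(0,-.065,.15),bq(s)),("h",bp(0,-.065,.021),bq(s)),("open",bp(0,.068,.034),bq(s)),("well",bp(-.007,-.065,-.029),bq(s)),("kn",[.476,-.372,.019],dq(np.radians(31),s)),("knup",[.476,-.372,.2],dq(np.radians(31),s))]:
        j=r.ik(p,qq);print(n,None if j is None else np.round(j,2))
E
```

```text
[[-0.93, -0.0, 0.37], [-0.37, 0.0, -0.93], [-0.0, -1.0, -0.0]] 1.1 0.014 0.08584319236853619 [-0.09889678  0.03709292 -0.99521652]
BO [0.57372036 0.1059306  0.0944177 ] handle [0.57173996 0.04003168 0.1146021 ]
1
pre [ 0.03 -0.06 -0.71  0.43  0.05 -0.09]
h [ 0.05  0.19 -0.8   0.09  0.04 -0.08]
open [ 0.36  0.17 -0.77  0.14 -0.1   0.19]
well [ 0.05  0.29 -0.82 -0.05  0.04 -0.08]
kn [-0.66  0.57 -0.29  0.72  0.   -1.2 ]
knup [-0.66  0.42 -0.02  1.13  0.   -1.2 ]
-1
pre [ 0.03 -0.06 -0.71  0.43  0.05  3.05]
h [ 0.05  0.19 -0.8   0.09  0.04  3.06]
open [ 0.36  0.17 -0.77  0.14 -0.1  -2.95]
well [ 0.05  0.29 -0.82 -0.05  0.04  3.06]
kn [-0.66  0.57 -0.29  0.72  0.    1.94]
knup [-0.66  0.42 -0.02  1.13  0.    1.94]
```

```bash
python3 - <<'E'
from h import *
q=bq()
claw.set_gripper(.05,60)
r.goto(bp(0,-.065,.15),q)
r.move_l(bp(0,-.065,.06),max_speed=.15)
p=optics.capture("scene");save(p,"s1.png")
t=optics.capture("top")
u,v=map(int,proj(p,bp(0,-.065,.023)))
a=p["image"][v-75:v+75,u-100:u+100,::-1];u,v=map(int,proj(t,bp(0,-.065,.023)));b=t["image"][v-75:v+75,u-100:u+100,::-1]
cv2.imwrite("pics/c1.png",np.hstack([cv2.resize(x,(400,300),interpolation=2) for x in(a,b)]))
print(monitor.get_time_s(),tobed(monitor.get_eef_pos()),monitor.get_ft_force())
E
```

```text
4.5667 [ 0.00095317 -0.06523159  0.06077504] [ 0.52467076 -1.02449288  0.20951931]
```

View pics/c1.png

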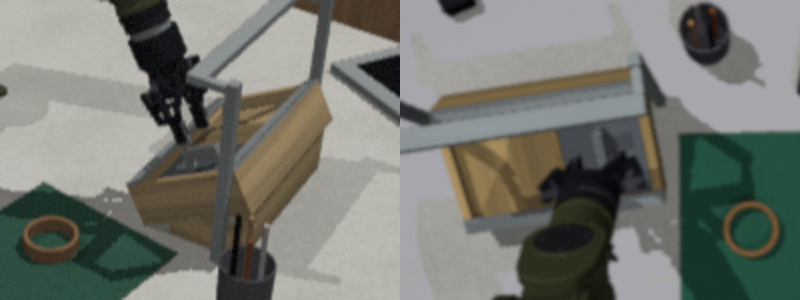

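The left half (scene) shows the jaws around the handle at about (200,145). The right half (top) shows them lined up with the handle at about (600,155). I'll go down and grip.

```bash
python3 - <<'E'
from h import *
r.move_l(bp(0,-.065,.021),max_speed=.08)
f0=BR.T@np.array(monitor.get_ft_force());print("f before",f0)
claw.set_gripper(0.0,60)
print("gap",monitor.get_finger_gap(),"f",BR.T@np.array(monitor.get_ft_force()),tobed(monitor.get_eef_pos()))
r.move_l(bp(0,-.065,.021+.0125),max_speed=.05)
print("lift f",BR.T@np.array(monitor.get_ft_force()),tobed(monitor.get_eef_pos()),monitor.get_finger_gap());r.pause(.15)
for n in("scene","top"):
    p=optics.capture(n);save(p,"l_"+n+".png")
    for f in finder.search_frame("hatch_handle",p)[:2]:print(n,tobed(f["xyz"]),f["conf"])
    c=(cloud(p)-BO)@BR
    m=(abs(c[:,0])<.07)&(c[:,1]>-.118)&(c[:,1]<-.012)&(c[:,2]>-.01)&(c[:,2]<.02);print("plate z",m.sum(),np.percentile(c[m,2],[10,50,90]))
print(monitor.get_time_s())
E
```

```text
f before [-0.13002837  0.67871951  0.2193975 ]
gap 0.012838459027187292 f [-1.12352794  1.51172107  7.6647633 ] [ 0.00040138 -0.06472356  0.02161598]
lift f [-2.15822647  0.37759083 -3.77555585] [-0.00078555 -0.06506163  0.03359486] 0.012633144805366795
scene [-0.00685521 -0.06918322  0.01785457] 0.85
plate z 267 [0.0108656  0.01246712 0.0143085 ]
top [ 0.00824125 -0.08349023  0.01257002] 0.69
plate z 569 [0.00821573 0.01070668 0.01362234]
6.3667
```

```bash
python3 - <<'E'
from h import *
for y in(-.02,.025,.068):
    r.move_l(bp(0,y,.0335),max_speed=.09);print(y,"f",(BR.T@np.array(monitor.get_ft_force())).round(2),tobed(monitor.get_eef_pos()).round(4))
r.move_l(bp(0,.068,.0295),max_speed=.04)
print("down f",(BR.T@np.array(monitor.get_ft_force())).round(2),monitor.get_finger_gap())
claw.set_gripper(.045)
r.move_l(bp(0,.068,.15),max_speed=.2)
r.goto(bp(-.02,.0,.2),bq())
C=[]
for n in("scene","top"):
    p=optics.capture(n);save(p,"o_"+n+".png");C.append(p["image"][140:290,230:480,::-1] if n=="scene" else p["image"][120:270,170:420,::-1])
    c=(cloud(p)-BO)@BR
    h=c[(c[:,2]>.034)&(c[:,2]<.044)&(abs(c[:,0])<.04)&(c[:,1]>.03)&(c[:,1]<.12)];print(n,"handle",len(h),np.percentile(h,[3,50,97],axis=0).round(4).tolist() if len(h) else'')
    fl=c[(abs(c[:,0])<.06)&(c[:,1]>-.105)&(c[:,1]<-.025)&(c[:,2]<-.03)&(c[:,2]>-.06)];print("floor",len(fl),np.median(fl[:,2]) if len(fl) else'')
    for lo in(-.02,-.06):
      wl=c[(abs(c[:,0])<.05)&(c[:,2]<-.012)&(c[:,2]>-.04)&(c[:,1]<0)&(c[:,1]>-.13)]
    print("wall y",len(wl),np.percentile(wl[:,1],[2,10,50,90,98]).round(4) if len(wl) else'')
cv2.imwrite("pics/c2.png",np.hstack([cv2.resize(x,(400,240),interpolation=2) for x in C]))
print(monitor.get_time_s())
E
```

```text
-0.02 f [-1.96  0.43 -4.29] [-0.     -0.0199  0.0335]
0.025 f [-2.78 -0.95 -3.59] [-0.0001  0.0248  0.0335]
0.068 f [-2.61 -0.18 -4.38] [-0.0002  0.0678  0.0335]
down f [-2.99 -0.21 -0.15] 0.012863760797947845
scene handle 31 [[-0.0335, 0.0566, 0.0345], [0.0142, 0.0648, 0.0391], [0.0304, 0.0701, 0.0422]]
floor 0 
wall y 48 [-0.0161 -0.0152 -0.0125 -0.0089 -0.0075]
top handle 111 [[-0.0308, 0.061, 0.0345], [-0.0002, 0.0677, 0.0384], [0.0299, 0.0746, 0.042]]
floor 643 -0.04584284481513206
wall y 61 [-0.0482 -0.0124 -0.0116 -0.0049 -0.0018]
10.2417
```

View pics/c2.png

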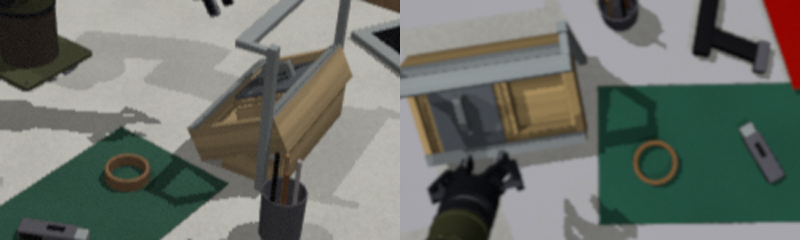

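The right half (top) shows the hatch parked at about (455,110) and the well uncovered at about (545,105), with its floor measured at bed z -45.8 mm (given -45). Next is the knife.

```bash
python3 - <<'E'
from h import *
q=dq(np.radians(31)); k=np.array([.476,-.372,0])
claw.set_gripper(.065)
r.goto(bp(-.05,-.1,.25),bq())
r.goto(k+[0,0,.12],q)
r.move_l(k+[0,0,.0195],max_speed=.08);print("f",np.round(monitor.get_ft_force(),2))
claw.set_gripper(0,50);print("gap",monitor.get_finger_gap(),"f",np.round(monitor.get_ft_force(),2),monitor.get_eef_pos())
r.move_l(k+[0,0,.16],max_speed=.12)
print("gap",monitor.get_finger_gap(),np.round(monitor.get_ft_force(),2))
C=[]
e=np.array(monitor.get_eef_pos())
for n in("scene","top"):
    p=optics.capture(n);u,v=map(int,proj(p,e));C.append(cv2.resize(p["image"][v-60:v+60,u-80:u+80,::-1],(400,300),interpolation=2))
    c=cloud(p)-e; m=(abs(c[:,:2])<.09).all(1)&(c[:,2]<.012)&(c[:,2]>-.022);c=c[m]
    a=np.radians(31);ax=np.array([np.cos(a),np.sin(a)]);print(n,len(c),np.percentile(c[:,:2]@ax,[1,99]).round(4),np.percentile(c[:,:2]@[-ax[1],ax[0]],[1,99]).round(4),np.percentile(c[:,2],[2,98]).round(4))
cv2.imwrite("pics/c3.png",np.hstack(C));print(monitor.get_time_s())
E
```

```text
f [-0.07 -0.74  0.72]
gap 0.03324029627168867 f [0.37 0.49 4.5 ] [ 0.47648098 -0.37239379  0.02019487]
gap 0.032860744607868815 [-0.53  0.1  -2.32]
scene 539 [-0.06    0.0583] [-0.0312  0.0185] [-0.0138  0.0109]
top 156 [-0.0235  0.06  ] [-0.0136  0.0187] [-0.0088  0.0099]
15.8
```

View pics/c3.png

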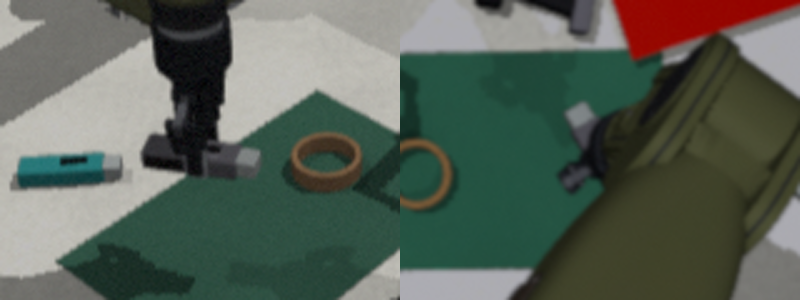

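The knife is held at its middle: left half at (200,155), ends at -60/+58 mm along its axis. I'll place it by feel.

```bash
python3 - <<'E'
from h import *
q=bq();X=-.007;Yb=-.065
r.goto(bp(X-.03,Yb,.20),q)
r.move_l(bp(X,Yb,.09),max_speed=.15)
r.move_l(bp(X,Yb,-.022),max_speed=.08)
r.pause(.1);f0=BR.T@np.array(monitor.get_ft_force());print(f0.round(2),tobed(monitor.get_eef_pos()).round(4))
z=-.022
while z>-.0325:
    z-=.001;r.move_l(bp(X,Yb,z),max_speed=.02)
    f=BR.T@np.array(monitor.get_ft_force())-f0;print(round(z,4),f.round(2))
    if f[2]>4:break
claw.set_gripper(.052);r.pause(.2)
print(monitor.get_finger_gap())
r.move_l(bp(X,Yb,.08),max_speed=.1)
r.goto(bp(-.02,.03,.2),q)
C=[]
for n in("scene","top"):
    p=optics.capture(n);C.append(p["image"][140:290,230:480,::-1] if n=="scene" else p["image"][120:270,170:420,::-1])
    c=(cloud(p)-BO)@BR
    fl=c[(abs(c[:,0])<.068)&(c[:,1]>-.105)&(c[:,1]<-.025)&(c[:,2]<-.015)&(c[:,2]>-.033)];print(n,"knife",len(fl),np.percentile(fl,[3,50,97],axis=0).round(4).tolist() if len(fl) else'')
    h=c[(c[:,2]>.034)&(c[:,2]<.044)&(abs(c[:,0])<.04)&(c[:,1]>.03)&(c[:,1]<.12)];print(n,"handle",len(h),np.percentile(h,[3,50,97],axis=0).round(4).tolist() if len(h) else'')
cv2.imwrite("pics/c4.png",np.hstack([cv2.resize(x,(400,240),interpolation=2) for x in C]))
print(monitor.get_time_s())
E
```

```text
[-0.85 -0.17 -1.06] [-0.0066 -0.065  -0.0216]
-0.023 [-0.93  0.37 -0.72]
-0.024 [ 0.53 -0.99 -1.14]
-0.025 [ 0.81  0.98 -0.41]
-0.026 [-0.34  0.03 -0.86]
-0.027 [ 0.39  0.68 -1.24]
-0.028 [-0.04 -0.5  -0.77]
-0.029 [0.5  0.68 6.86]
0.05182762971549986
scene knife 0 
scene handle 31 [[-0.0352, 0.0566, 0.0353], [0.018, 0.0616, 0.0387], [0.0281, 0.0764, 0.0423]]
top knife 342 [[-0.062, -0.0804, -0.0278], [-0.018, -0.0647, -0.0221], [0.0242, -0.0482, -0.017]]
top handle 113 [[-0.0307, 0.061, 0.0346], [-0.0018, 0.0673, 0.0387], [0.03, 0.075, 0.0416]]
24.1417
```

View pics/c4.png

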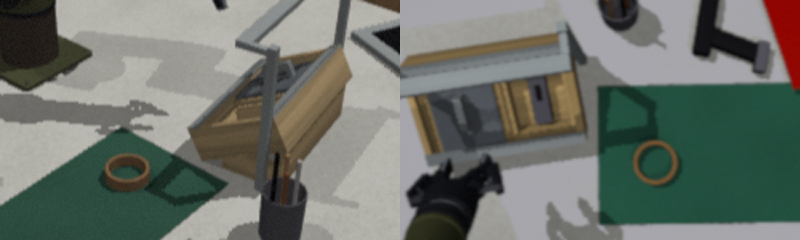

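The knife is lying in the well (right half, (540,100)) with its top at bed z -22 mm, and the hatch is still parked. Now I close it.

```bash
python3 - <<'E'
from h import *
q=bq()
F=lambda:(BR.T@np.array(monitor.get_ft_force())).round(2)
claw.set_gripper(.045)
r.goto(bp(0,.068,.11),q)
r.move_l(bp(0,.068,.029),max_speed=.08);print("f",F())
claw.set_gripper(0,60);print("gap",monitor.get_finger_gap(),F())
r.move_l(bp(0,.068,.0335),max_speed=.05);print("lift",F())
for y in(.02,-.03,-.065):
    r.move_l(bp(0,y,.0335),max_speed=.09);print(y,F(),tobed(monitor.get_eef_pos()).round(4))
r.pause(.1)
for z in(.031,.029,.027,.025,.023,.0215):
    r.move_l(bp(0,-.065,z),max_speed=.03);f=F();print(z,f)
    if f[2]>8: print("contact");break
print(tobed(monitor.get_eef_pos()).round(4),monitor.get_time_s())
E
```

```text
f [ 0.31 -0.58 -0.1 ]
gap 0.012963911646613873 [-0.29 -0.93  6.84]
lift [-2.41 -0.24 -3.21]
0.02 [-3.28 -0.09 -3.65] [-0.      0.02    0.0334]
-0.03 [-1.46  0.3  -3.47] [ 0.     -0.0298  0.0335]
-0.065 [-2.83  0.2  -3.15] [-0.0001 -0.0649  0.0335]
0.031 [-2.38  0.69 -3.39]
0.029 [-2.17 -0.16 -3.93]
0.027 [-1.91  0.05 -3.63]
0.025 [-2.57 -0.54 -3.89]
0.023 [-2.83 -0.21 -4.34]
0.0215 [-2.87 -0.23 -0.26]
[ 0.0001 -0.065   0.0217] 30.2
```

Seated: the load came off at the original grip height. I'll release, back off and check.

```bash
python3 - <<'E'
from h import *
claw.set_gripper(.045);r.pause(.1)
r.move_l(bp(0,-.065,.15),max_speed=.15)
r.goto(bp(-.05,.05,.25),bq());r.pause(.3)
C=[]
d=np.load("cl.npz")
for n,k in(("scene","a"),("top","b")):
    p=optics.capture(n);C.append(p["image"][140:290,230:480,::-1] if n=="scene" else p["image"][120:270,170:420,::-1])
    for nm,c in(("start",d[k]),("now",cloud(p))):
        c=(c-BO)@BR
        h=c[(c[:,2]>.024)&(c[:,2]<.038)&(abs(c[:,0])<.045)&(c[:,1]>-.1)&(c[:,1]<-.03)];pl=c[(abs(c[:,0])<.065)&(c[:,1]>-.115)&(c[:,1]<-.015)&(abs(c[:,2])<.013)]
        print(n,nm,np.percentile(h,[3,50,97],axis=0).round(4).tolist(),"plate",len(pl),np.median(pl[:,2]).round(4),"slope",np.polyfit(pl[:,0],pl[:,2],1)[0].round(3),np.polyfit(pl[:,1],pl[:,2],1)[0].round(3))
cv2.imwrite("pics/c5.png",np.hstack([cv2.resize(x,(400,240),interpolation=2) for x in C]))
print(monitor.get_time_s(),monitor.get_ft_force())
E
```

```text
scene start [[-0.0307, -0.0743, 0.0247], [0.0015, -0.0691, 0.0308], [0.0283, -0.0569, 0.0345]] plate 149 0.0011 slope 0.012 -0.025
scene now [[-0.032, -0.0762, 0.025], [0.0007, -0.07, 0.0305], [0.0299, -0.0582, 0.0341]] plate 142 0.0008 slope 0.022 -0.035
top start [[-0.029, -0.0701, 0.0265], [0.0024, -0.0635, 0.0308], [0.0308, -0.057, 0.0349]] plate 969 -0.0007 slope 0.004 0.003
top now [[-0.0297, -0.0709, 0.0258], [0.0002, -0.0646, 0.0306], [0.029, -0.0575, 0.0348]] plate 965 -0.0008 slope 0.005 0.0
32.8 [0.46333968 0.67055065 0.12181687]
```

View pics/c5.png

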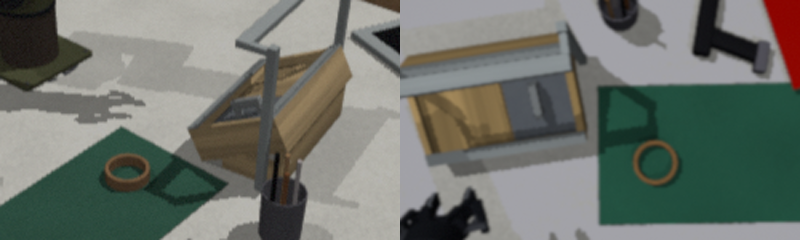

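The hatch is flush (right half, (540,100)), within about 1 mm of where it started, and the gripper is clear. I'm handing in.

```bash
python3 -c "
from cell import r
r.job_done()"
```

```text
the job is handed in; nothing more can be done
```

The utility knife is in the knife safe with the hatch seated flush over it, and the job was handed in at about 33 s of the 62 s allowed. The hand-in reports no verdict, so this rests on my own checks.

- **Hatch opening:** I lifted the hatch about 12 mm and slid it to bed y 68 mm, well past the 45 mm needed to uncover the well.
- **Knife:** I took the smaller grey knife on the mat, held within about 1 mm of its middle. I lowered it until I felt contact with the well floor, then released it. Before closing, the top camera showed it lying flat, with its top at bed z -22 mm.
- **Hatch closing:** The load came off the gripper at the original seated height. After release the plate height was within 0.3 mm of the start in both cameras. The handle was within about 1–2 mm of where it started.
- **Bystanders:** The tape roll and pen pot look unmoved in the last pictures. The glue gun was last in view before I closed the hatch and looked unmoved then. I did not measure any of the three again.

Two checks were weaker. The scene camera could not see into the well, so the knife's position there comes from the top camera and the contact force. That camera's plate slope was noisy, 0.02–0.035 rad against 0.005 rad or less from the top camera, but it read nearly as high before the hatch was touched. I also used a bed height about 2 mm above the text's figure; contact with the well floor came about 1 mm lower than expected.

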